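# Line up the lipstick shades from palest to darkest

### The arm

A 6-joint arm with a two-finger parallel gripper is mounted at the origin on the work surface. World frame = base frame: x ahead of the robot, y to its left, z up, the work surface at z = 0. Lengths are in m, angles in rad, forces in N, time in s.
With the tool pointing down it reaches from about 0.325 to 0.775 m from the base axis. Payload 5.5 kg.
Tool frame: the origin (TCP) lies midway between the tips of the shut fingers; the grasp point (between the pads) lies 19 mm behind it (manip.tcp_to_grasp is the distance from the TCP to the grasp point, in m); x points along the fingers, z is the direction in which the jaws open and shut, and the axes are right-handed (so a half turn about x gives the same grasp; the last joint's range is limited). The gripper opens to 88 mm and grips with 3 to 60 N. Pads are 20 mm wide; open, the fingers measure 115 mm over their backs; the gripper's body (75 mm by 178 mm) begins 61 mm behind the grasp point.
Start: joints at [-1.388, 0.091, 1.231, -0, 1.82, -0.057], TCP at [0.143, -0.583, 0.223] pointing down, gripper open.
Joint ranges: [-2.87, 2.87], [-0.86, 2.18], [0.17, 2.46], [-1.51, 4.65], [0.06, 2.69], [-2.65, 2.65]. Speed limits (rad/s): [2.57, 2.57, 3.01, 3.14, 3.14, 3.14].

### API

Orientations are given as a rotation vector (axis times angle).
In Python, from plant import manip gives the robot as it stands.
- The arm moves only by the shell command python3 -m inch 'ROWS' [FORCE]. ROWS is JSON, a list of rows, each an object with "offset": the shift along the tool's x, y, z normalised to -1 to 1, where 1 is 0.3 m, a list of three; "delta_rot": the turn, a rotation vector about the tool's x, y, z normalised to -1 to 1, where 1 is 90 degrees, a list of three; "claw": the closure, from -1 (fully open) to 1 (shut). In form: [{"offset": [dx, dy, dz], "delta_rot": [ax, ay, az], "claw": claw}, ...]. A call has 1 to 8 rows; each row is the pose to reach, as a shift and turn from the pose commanded when the call began, along the tool's axes at that moment; what a row does not reach only later rows make up. A row lasts 1/10 s, in which the tool goes at most 50 mm and 8.59 degrees, less where a joint would pass 70% of its speed; a pose out of reach is approached as far as the arm can. A call with a number of a shift or a turn outside -1 to 1 is refused whole. A call with a gripper value outside its range is refused whole. The fingers move at their own pace and stop on an object; FORCE is the grip in N (left out, the last holds). Time passes only in rows, so rows that repeat a pose let the fingers close. It gives the time, the measured TCP pose, the force and the opening at its end, in the units of the state.
- manip.get_obs(): the state, without advancing time (a new reading comes with each control period).
- manip.get_image(name): name is "side" or "top" or "wrist"; returns the picture (400x640x3 uint8, red, green, blue); there is no depth.
- manip.camera_info(name): a dict with "intrinsics" (3x3 intrinsics, pixels), "distortion" ([k1, k2, p1, p2, k3] as OpenCV has them; the pictures are not rectified), "pose" (4x4, takes a point from camera to world coordinates). Camera axes: x right, y up, looking along -z (the intrinsics and any distortion apply to the point x, -y, -z); pixel columns grow to the right and rows downward; lengths in m; the calibration is good to about 2 mm. A picture is of the moment at which its call begins: read the wrist's pose just before it. camera_info takes no time and is no camera call; for the wrist camera it gives the pose at the moment of the call.
- manip.sign_off(): hands the job in, once; it reports no verdict.
The state is a dict: "clock": time; "joints": joint angles; "joint_vel": joint speeds; "joint_torque": joint torques, N m; "tcp_pos": TCP position; "orientation": TCP orientation; "force": force on the tool from outside, world axes, zero at the start; "torque": the same for the moment, N m; "width": opening from 0.0 (shut) to 1.0 (fully open).
Only numpy, scipy, OpenCV 4.12 (cv2) and the standard library are available. Lean on these libraries where they do the work, as an engineer would, in place of code of your own. Each camera call takes 0.05 s, during which the arm holds its last target.

### The job

Line up the four lipsticks on the blue strip in order of shade, one on each grey round mark: the palest on the mark next to the white end block, then darker step by step to the darkest next to the black end block. Each must stand upright with its whole foot within its mark; do not let any lipstick topple on the way.

Things in the scene. Friction and masses are not known exactly. Their poses are not given: they have to be found in the camera images.
- lipstick_pale: Closed lipstick standing upright: plain cylinder 28 mm in diameter, 72 mm tall, about 40 g; the lower 44 mm is white, the cap above (all of the top seen from above) is pale pink, the palest of the four. Stands loose on the table. Origin: centre of its underside, z up along the tube.
- lipstick_rose: Closed lipstick standing upright: plain cylinder 28 mm in diameter, 72 mm tall, about 40 g; the lower 44 mm is white, the cap above (all of the top seen from above) is rose pink, second palest. Stands loose on the table. Origin: centre of its underside, z up along the tube.
- lipstick_red: Closed lipstick standing upright: plain cylinder 28 mm in diameter, 72 mm tall, about 40 g; the lower 44 mm is white, the cap above (all of the top seen from above) is bright red, second darkest. Stands loose on the table. Origin: centre of its underside, z up along the tube.
- lipstick_wine: Closed lipstick standing upright: plain cylinder 28 mm in diameter, 72 mm tall, about 40 g; the lower 44 mm is white, the cap above (all of the top seen from above) is very dark wine, nearly black, the darkest. Stands loose on the table. Origin: centre of its underside, z up along the tube.
- mark_a: Flat round grey mark, 52 mm in diameter, at one end of the row; fixed on a blue strip (75 mm x 370 mm, 8 mm thick) that lies fixed on the table. The four marks a, b, c, d lie in a straight row along the strip, 68 mm from centre to centre. Origin: centre of its top face, 10 mm above the table; z up, y along the row (from mark_d towards mark_a). The mark is flat, without rim or recess.
- mark_b: Flat round grey mark, 52 mm in diameter, second in the row, next to mark_a; fixed on a blue strip (75 mm x 370 mm, 8 mm thick) that lies fixed on the table. The four marks a, b, c, d lie in a straight row along the strip, 68 mm from centre to centre. Origin: centre of its top face, 10 mm above the table; z up, y along the row (from mark_d towards mark_a). The mark is flat, without rim or recess.
- mark_c: Flat round grey mark, 52 mm in diameter, third in the row, next to mark_d; fixed on a blue strip (75 mm x 370 mm, 8 mm thick) that lies fixed on the table. The four marks a, b, c, d lie in a straight row along the strip, 68 mm from centre to centre. Origin: centre of its top face, 10 mm above the table; z up, y along the row (from mark_d towards mark_a). The mark is flat, without rim or recess.
- mark_d: Flat round grey mark, 52 mm in diameter, at the other end of the row; fixed on a blue strip (75 mm x 370 mm, 8 mm thick) that lies fixed on the table. The four marks a, b, c, d lie in a straight row along the strip, 68 mm from centre to centre. Origin: centre of its top face, 10 mm above the table; z up, y along the row (from mark_d towards mark_a). The mark is flat, without rim or recess.
- end_white: Small white end block, 50 mm across the strip x 22 mm along it x 20 mm tall, fixed on the blue strip beyond one end mark (60 mm from that mark's centre, either mark_a's end or mark_d's end, differing from start to start; the other end block is at the opposite end). It shows where the palest shade goes. Origin: centre of its underside, 8 mm above the table.
- end_black: Small black end block, 50 mm across the strip x 22 mm along it x 20 mm tall, fixed on the blue strip beyond one end mark (60 mm from that mark's centre, either mark_a's end or mark_d's end, differing from start to start; the other end block is at the opposite end). It shows where the darkest shade goes. Origin: centre of its underside, 8 mm above the table.

How it is judged:
By the outcome, as a careful person would: the job done as asked, in the order asked, and still so for the second after the job is handed in, with the robot touching nothing.
It also fails if it takes over 96 s, if anything falls off the work surface, if the arm or the gripper's body presses on something with over 40 N, if the wrist force passes 120 N, or if a joint passes its speed limit or range.

## Working session

There is one attempt and no reset: what is moved stays moved. The work goes in short steps, Python scripts to look and compute and a shell command to move; the robot and the scene stay as the last step left them, time stands still between calls to the robot, and variables do not carry over. Pictures are saved under pics/ and viewed, and the job is handed in when it is done.

```bash
ls; mkdir -p pics
python3 - <<'E'
from plant import manip
import cv2
for n in("top","side","wrist"):
    im=manip.get_image(n); cv2.imwrite(f"pics/{n}0.png",im[:,:,::-1])
    c=manip.camera_info(n); print(n,c)
print(manip.get_obs(), manip.tcp_to_grasp)
E
```

```text
pics
top {'intrinsics': array([[476.20611896,   0.        , 321.0599764 ],
       [  0.        , 476.20611896, 203.55343514],
       [  0.        ,   0.        ,   1.        ]]), 'distortion': array([-0.04027273,  0.        ,  0.        ,  0.        ,  0.        ]), 'pose': array([[ 0.01510396,  0.99490233, -0.09970569,  0.45589843],
       [-0.99944283,  0.01799033,  0.02811352,  0.01588212],
       [ 0.02976394,  0.09922551,  0.99461973,  1.15483257],
       [ 0.        ,  0.        ,  0.        ,  1.        ]])}
side {'intrinsics': array([[463.79452887,   0.        , 312.81821713],
       [  0.        , 463.79452887, 199.90122587],
       [  0.        ,   0.        ,   1.        ]]), 'distortion': array([-0.01795549,  0.        ,  0.        ,  0.        ,  0.        ]), 'pose': array([[-0.96206969,  0.21827588, -0.1636385 ,  0.4230718 ],
       [-0.27238062, -0.73517897,  0.62074204,  0.51839462],
       [ 0.01518943,  0.64176905,  0.76674752,  0.69079678],
       [ 0.        ,  0.        ,  0.        ,  1.        ]])}
wrist {'intrinsics': array([[348.7120904 ,   0.        , 313.5
[... 425 characters left out ...]
   ,  1.        ]])}
{'clock': 0.15, 'joints': array([-1.38771045e+00,  9.17256824e-02,  1.23159002e+00, -3.75742383e-05,
        1.81978951e+00, -5.67050792e-02]), 'joint_vel': array([-2.58928266e-04, -1.01318665e-03, -1.82703297e-03, -1.85832677e-04,
        6.41753024e-05, -1.46247986e-03]), 'joint_torque': array([ 8.15678795e-04, -4.47044885e+01, -4.06907201e+01,  6.99175335e-02,
        2.75059574e-02, -1.19168958e-04]), 'tcp_pos': array([ 0.14244351, -0.58262524,  0.22175368]), 'orientation': array([ 1.03175197,  1.31432149, -1.03012817]), 'force': array([-0.0085842 ,  0.15463232, -0.43208612]), 'torque': array([ 0.03128281, -0.02589944, -0.01011394]), 'width': 0.99709435994201} 0.0187
```

View pics/top0.png

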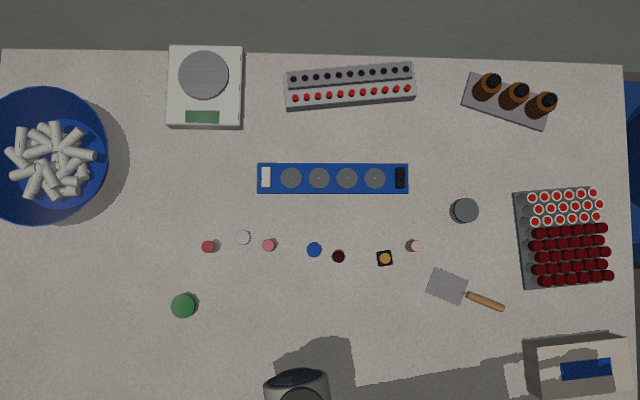

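View pics/side0.png

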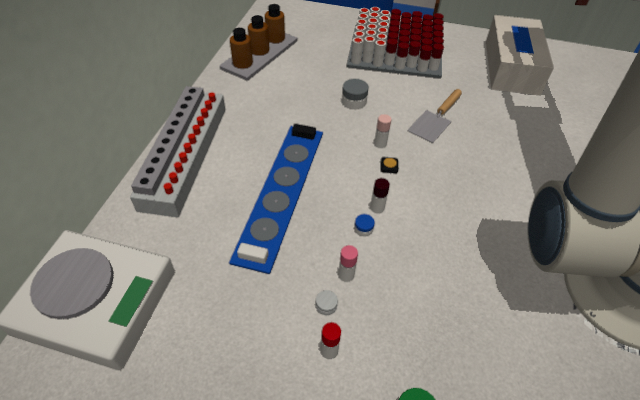

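The top view shows red at (208,246), rose (268,245), wine (338,256) and pale (416,246). The strip's white end is at (265,177), its black end at (400,177), and the marks lie between x=290 and x=375. Next I'll measure these positions.

```bash
cat > h.py <<'E'
import numpy as np, cv2
from plant import manip
def ray(n,uv,z,ci=None):
    c=ci or manip.camera_info(n)
    p=cv2.undistortPoints(np.array([[uv]],float),c["intrinsics"],c["distortion"])[0,0]
    T=c["pose"]; d=T[:3,:3]@np.array([p[0],-p[1],-1.]); o=T[:3,3]
    return (o+d*(z-o[2])/d[2])
def proj(n,P,ci=None):
    c=ci or manip.camera_info(n); T=np.linalg.inv(c["pose"])
    q=T[:3,:3]@np.asarray(P,float)+T[:3,3]; q=np.array([q[0],-q[1],-q[2]])
    return cv2.projectPoints(q.reshape(1,1,3),np.zeros(3),np.zeros(3),c["intrinsics"],c["distortion"])[0][0,0]
E
python3 - <<'E'
from h import *
im=cv2.imread("pics/top0.png"); 
cv2.imwrite("pics/crop0.png",cv2.resize(im[150:280,190:440],None,fx=3.2,fy=3.2,interpolation=cv2.INTER_CUBIC))
s=cv2.imread("pics/side0.png")
cv2.imwrite("pics/crops0.png",cv2.resize(s[90:370,220:420],None,fx=2.1,fy=2.1,interpolation=cv2.INTER_CUBIC))
for nm,uv in dict(red=(208,246),rose=(268,245),wine=(338,256),pale=(416,246)).items():
    P=ray("top",uv,.072); print(nm,P.round(4),proj("side",P).round(1))
g=cv2.cvtColor(im,cv2.COLOR_BGR2HSV)
for uv in [(290.5,178),(319,178),(347,178),(375,178)]:
    P=ray("top",uv,.01); print(P.round(4),proj("side",P).round(1))
E
```

```text
red [0.4636 0.239  0.072 ] [332.4 329.3]
rose [0.4681 0.1038 0.072 ] [350.6 251.7]
wine [ 0.4458 -0.0549  0.072 ] [382.2 183.6]
pale [ 0.471  -0.2331  0.072 ] [385.7 118.9]
[0.6316 0.0586 0.01  ] [265.6 229.3]
[ 0.633  -0.0105  0.01  ] [277.1 201.1]
[ 0.6343 -0.0787  0.01  ] [287.3 175.8]
[ 0.6357 -0.1472  0.01  ] [296.8 152.7]
```

View pics/crop0.png

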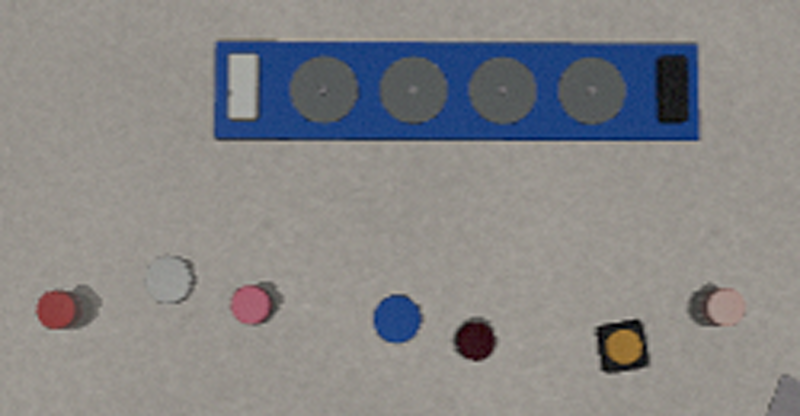

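View pics/crops0.png

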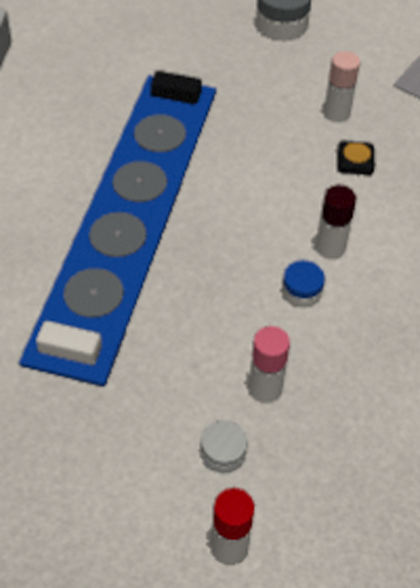

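View pics/wrist0.png

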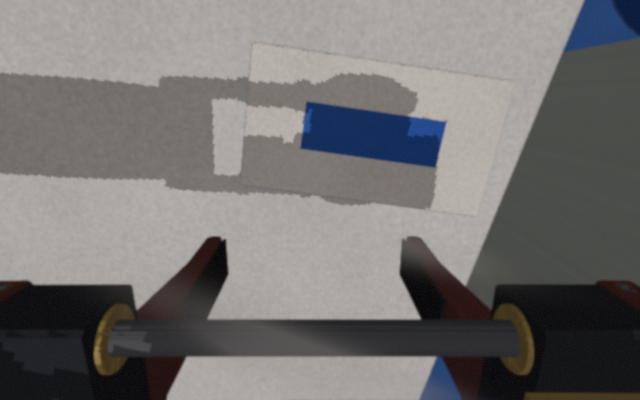

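Run:
```python
from h import *
from scipy.spatial.transform import Rotation as R
o=manip.get_obs(); A=R.from_rotvec(o['orientation']); print(A.as_matrix().round(3))
for s in(1,-1):
    B=R.from_matrix(np.array([[0,0,-1],[0,s,0],[s,0,0]]).T)
    B=R.from_matrix(np.column_stack([[0,0,-1],[0,s,0],[s,0,0]]))
    print(s,(A.inv()*B).as_rotvec().round(4)*180/np.pi/90)
C=lambda p:(p[0]/3.2+190-.35,p[1]/3.2+150-.35)
S=lambda p:(p[0]/2.1+220-.25,p[1]/2.1+90-.25)
t=dict(red=(57.5,309.5),rose=(251,305),wine=(475,340),pale=(726,306.5)); 
s=dict(red=(234,508),rose=(271,345),wine=(339,201),pale=(345,66))
for k in t: print(k,ray("top",C(t[k]),.072).round(4),ray("side",S(s[k]),.072).round(4))
m=[(324,90),(414,90),(503,90),(592,90)]; ms=[(94,291.5),(118,234),(140,181),(160,132.5)]
for a,b in zip(m,ms): print(ray("top",C(a),.01).round(4),ray("side",S(b),.01).round(4))
```

```text
[[-0.     0.971  0.237]
 [ 0.001  0.237 -0.971]
 [-1.     0.    -0.002]]
1 [-8.47340917e-01 -7.63943727e-04 -6.36619772e-04]
-1 [ 1.15266376e+00 -7.00281750e-04  8.27605704e-04]
red [0.4628 0.2398 0.072 ] [0.4644 0.2429 0.072 ]
rose [0.4682 0.1037 0.072 ] [0.4698 0.109  0.072 ]
wine [ 0.446  -0.0551  0.072 ] [ 0.4468 -0.0499  0.072 ]
pale [ 0.4723 -0.2343  0.072 ] [ 0.473  -0.2252  0.072 ]
[0.6322 0.0577 0.01  ] [0.634  0.0576 0.01  ]
[ 0.6335 -0.0106  0.01  ] [ 0.6349 -0.0097  0.01  ]
[ 0.6349 -0.0783  0.01  ] [ 0.636  -0.0778  0.01  ]
[ 0.6362 -0.1463  0.01  ] [ 0.6372 -0.1462  0.01  ]
```

```bash
python3 -m inch '[{"offset":[0,0.67,-0.435],"delta_rot":[-0.42,0,0],"claw":-1},{"offset":[0,0.67,-0.435],"delta_rot":[-0.42,0,0],"claw":-1},{"offset":[0,0.67,-0.435],"delta_rot":[-0.42,0,0],"claw":-1},{"offset":[0,0.67,-0.435],"delta_rot":[-0.42,0,0],"claw":-1},{"offset":[0,0.67,-0.435],"delta_rot":[-0.42,0,0],"claw":-1},{"offset":[0,0.67,-0.435],"delta_rot":[-0.42,0,0],"claw":-1},{"offset":[0,0.67,-0.435],"delta_rot":[-0.42,0,0],"claw":-1}]' 20
cat >> h.py <<'E'
from scipy.spatial.transform import Rotation as R
def to(x,y,z,o=None):
    o=manip.get_obs(); A=R.from_rotvec(o['orientation'])
    B=R.from_matrix(np.column_stack([[0,0,-1],[0,1,0],[1,0,0]]))
    d=A.inv().apply(np.array([x,y,z])-o['tcp_pos'])/.3
    print('t',o['clock'],'pos',o['tcp_pos'].round(4),'off',d.round(3),'rot',((A.inv()*B).as_rotvec()/(np.pi/2)).round(3),'w',round(o['width'],3),'F',o['force'].round(1),'j',o['joints'].round(2))
E
python3 -c "
from h import *
to(.472,-.2343,.15)"
```

```text
clock: 0.85
tcp_pos: [0.3071, -0.4079, 0.2226]
orientation: [0.524, 1.507, -0.525]
force: [-0.7, -0.6, -0.8]
width: 1.003
t 0.85 pos [ 0.3071 -0.4079  0.2226] off [0.241 0.795 0.071] rot [-0.427 -0.     0.   ] w 1.003 F [-0.7 -0.6 -0.8] j [-0.99 -0.15  1.47 -0.    1.82 -0.32]
```

```bash
python3 -m inch '[{"offset":[0.24,0.795,0.071],"delta_rot":[-0.427,0,0],"claw":-1},{"offset":[0.24,0.795,0.071],"delta_rot":[-0.427,0,0],"claw":-1},{"offset":[0.24,0.795,0.071],"delta_rot":[-0.427,0,0],"claw":-1},{"offset":[0.24,0.795,0.071],"delta_rot":[-0.427,0,0],"claw":-1},{"offset":[0.24,0.795,0.071],"delta_rot":[-0.427,0,0],"claw":-1},{"offset":[0.24,0.795,0.071],"delta_rot":[-0.427,0,0],"claw":-1},{"offset":[0.24,0.795,0.071],"delta_rot":[-0.427,0,0],"claw":-1},{"offset":[0.24,0.795,0.071],"delta_rot":[-0.427,0,0],"claw":-1}]' 20
python3 -c "
from h import *
to(.472,-.2343,.025)
ci=manip.camera_info('wrist'); im=manip.get_image('wrist'); cv2.imwrite('pics/w1.png',im[:,:,::-1])
np.savez('w1.npz',**ci)
print(proj('wrist',[.472,-.2343,.072],ci),proj('wrist',[.486,-.2343,.072],ci))
"
```

```text
clock: 1.65
tcp_pos: [0.4711, -0.2366, 0.151]
orientation: [0.002, 1.571, -0.003]
force: [-0.3, 0.1, -0.7]
width: 0.998
t 1.65 pos [ 0.4711 -0.2366  0.151 ] off [0.42  0.008 0.003] rot [-0.002 -0.     0.001] w 0.998 F [-0.3  0.1 -0.7] j [-0.53 -0.11  1.56 -0.    1.69 -0.53]
[312.917532   205.86695005] [332.3272663  205.79866737]
```

View pics/w1.png

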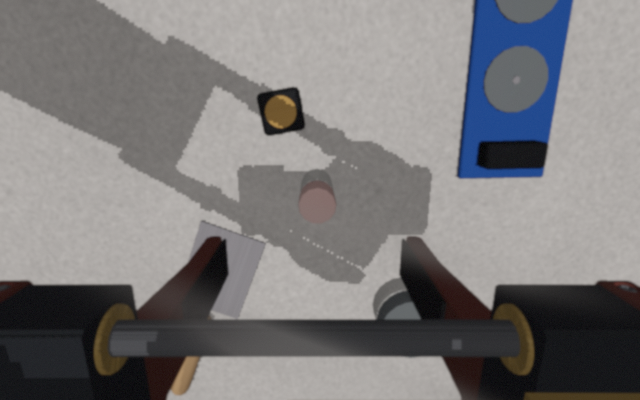

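Run:
```python
from h import *
ci=dict(np.load('w1.npz'))
im=cv2.imread('pics/w1.png')
cv2.imwrite('pics/w1c.png',cv2.resize(im[150:240,270:370],None,fx=6,fy=6,interpolation=cv2.INTER_CUBIC))
print(ray('wrist',(317.3,202),.072,ci),ray('wrist',(516.5,80),.01,ci))
```

```text
[ 0.47516296 -0.23140115  0.072     ] [ 0.63880137 -0.14634184  0.01      ]
```

View pics/w1c.png

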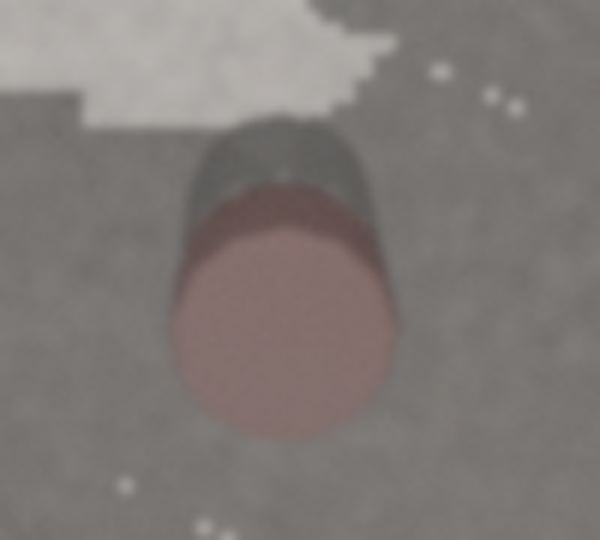

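```bash
python3 -c "
from h import *
to(.474,-.234,.018)"
python3 -m inch '[{"offset":[0.1,0.009,0.01],"delta_rot":[-0.002,0,0],"claw":-1},{"offset":[0.25,0.009,0.01],"delta_rot":[-0.002,0,0],"claw":-1},{"offset":[0.36,0.009,0.01],"delta_rot":[-0.002,0,0],"claw":-1},{"offset":[0.42,0.009,0.01],"delta_rot":[-0.002,0,0],"claw":-1},{"offset":[0.443,0.009,0.01],"delta_rot":[-0.002,0,0],"claw":-1},{"offset":[0.443,0.009,0.01],"delta_rot":[-0.002,0,0],"claw":-1},{"offset":[0.443,0.009,0.01],"delta_rot":[-0.002,0,0],"claw":0.3},{"offset":[0.443,0.009,0.01],"delta_rot":[-0.002,0,0],"claw":0.3}]' 12
python3 -c "
from h import *
to(.474,-.234,.018)
cv2.imwrite('pics/s2.png',manip.get_image('side')[60:260,240:480,::-1].repeat(3,0).repeat(3,1))"
```

```text
t 1.7 pos [ 0.4711 -0.2367  0.1512] off [0.444 0.009 0.01 ] rot [-0.002  0.     0.001] w 1.003 F [-0.5  0.5 -0.4] j [-0.53 -0.11  1.56 -0.    1.69 -0.53]
clock: 2.5
tcp_pos: [0.4757, -0.2331, 0.0198]
orientation: [-0.003, 1.568, 0.0]
force: [-0.3, 1.1, 0.2]
width: 0.858
t 2.5 pos [ 0.4757 -0.2331  0.0198] off [ 0.006 -0.003 -0.006] rot [0.001 0.002 0.001] w 0.858 F [-0.3  1.1  0.2] j [-0.52 -0.04  1.73 -0.    1.45 -0.52]
```

View pics/s2.png

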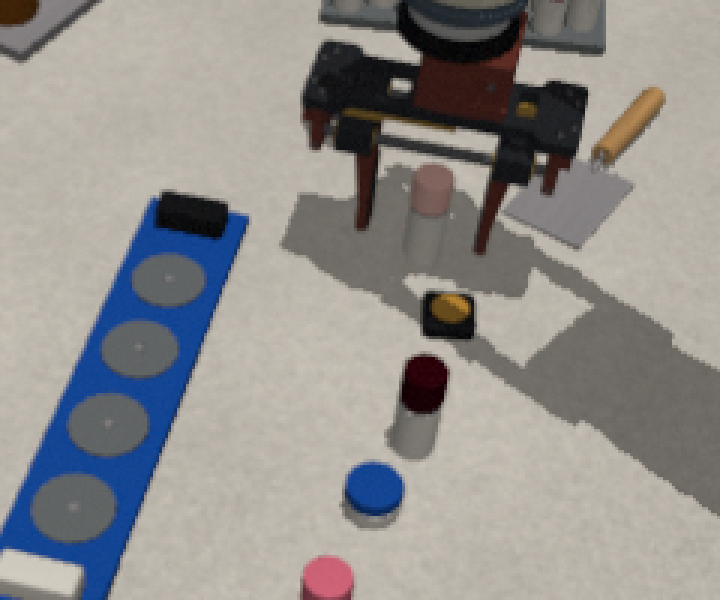

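The side view shows the pale tube upright and midway between the fingers, with the jaws still closing. I'll finish the grip.

```bash
python3 -m inch '[{"offset":[0,0,0],"delta_rot":[0,0,0],"claw":1},{"offset":[0,0,0],"delta_rot":[0,0,0],"claw":1},{"offset":[0,0,0],"delta_rot":[0,0,0],"claw":1},{"offset":[0,0,0],"delta_rot":[0,0,0],"claw":1},{"offset":[0,0,0],"delta_rot":[0,0,0],"claw":1},{"offset":[0,0,0],"delta_rot":[0,0,0],"claw":1}]' 12
python3 -c "
from h import *
to(.474,-.234,.018)"
```

```text
clock: 3.15
tcp_pos: [0.4747, -0.2321, 0.0177]
orientation: [-0.002, 1.571, 0.002]
force: [-0.4, -0.1, -0.4]
width: 0.318
t 3.15 pos [ 0.4747 -0.2321  0.0177] off [-0.001 -0.006 -0.002] rot [ 0.002 -0.    -0.   ] w 0.318 F [-0.4 -0.1 -0.4] j [-0.52 -0.04  1.73 -0.    1.45 -0.52]
```

```bash
python3 -m inch '[{"offset":[-0.08,0,0],"delta_rot":[0,0,0],"claw":1},{"offset":[-0.22,0,0],"delta_rot":[0,0,0],"claw":1},{"offset":[-0.37,0.06,0.03],"delta_rot":[0,0,0],"claw":1},{"offset":[-0.37,0.18,0.1],"delta_rot":[0,0,0],"claw":1},{"offset":[-0.37,0.32,0.18],"delta_rot":[0,0,0],"claw":1},{"offset":[-0.37,0.46,0.26],"delta_rot":[0,0,0],"claw":1},{"offset":[-0.37,0.6,0.34],"delta_rot":[0,0,0],"claw":1},{"offset":[-0.37,0.74,0.42],"delta_rot":[0,0,0],"claw":1}]' 12
python3 -c "
from h import *
to(.6337,.0577,.128)"
```

```text
clock: 3.95
tcp_pos: [0.6009, -0.008, 0.1286]
orientation: [-0.002, 1.571, 0.002]
force: [1.4, -0.4, -0.7]
width: 0.317
t 3.95 pos [ 0.6009 -0.008   0.1286] off [0.002 0.219 0.11 ] rot [0.002 0.    0.   ] w 0.317 F [ 1.4 -0.4 -0.7] j [-0.07  0.09  1.39 -0.    1.65 -0.07]
```

```bash
python3 -m inch '[{"offset":[0,0.11,0.055],"delta_rot":[0.002,0,0],"claw":1},{"offset":[0,0.19,0.095],"delta_rot":[0.002,0,0],"claw":1},{"offset":[0,0.219,0.11],"delta_rot":[0.002,0,0],"claw":1},{"offset":[0.05,0.219,0.11],"delta_rot":[0.002,0,0],"claw":1},{"offset":[0.15,0.219,0.11],"delta_rot":[0.002,0,0],"claw":1},{"offset":[0.24,0.219,0.11],"delta_rot":[0.002,0,0],"claw":1},{"offset":[0.29,0.219,0.11],"delta_rot":[0.002,0,0],"claw":1},{"offset":[0.29,0.219,0.11],"delta_rot":[0.002,0,0],"claw":1}]' 12
python3 -c "
from h import *
to(.6337,.0577,.0285)
cv2.imwrite('pics/s3.png',manip.get_image('side')[100:300,180:420,::-1].repeat(3,0).repeat(3,1))"
```

```text
clock: 4.75
tcp_pos: [0.6307, 0.0545, 0.0379]
orientation: [0.001, 1.577, -0.002]
force: [-0.4, -0.3, -1.0]
width: 0.313
t 4.75 pos [0.6307 0.0545 0.0379] off [0.031 0.011 0.01 ] rot [-0.001 -0.004  0.   ] w 0.313 F [-0.4 -0.3 -1. ] j [ 0.03  0.23  1.41 -0.    1.51  0.03]
```

View pics/s3.png

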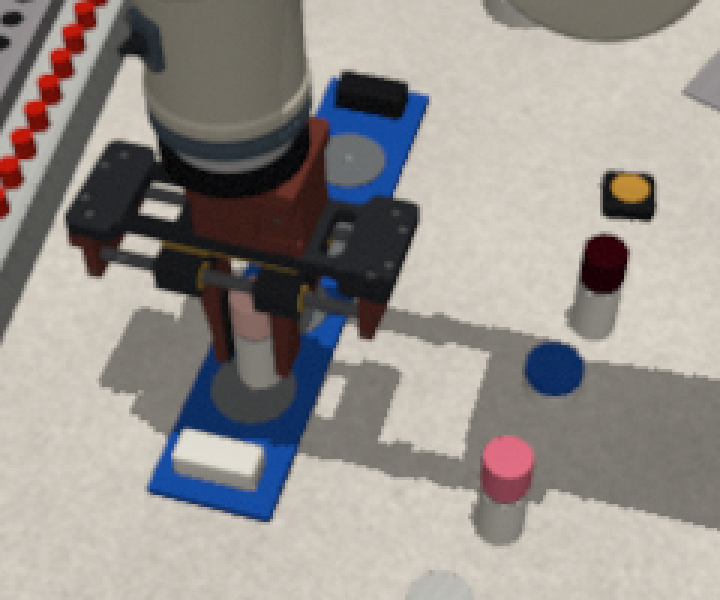

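```bash
python3 -m inch '[{"offset":[0,0,0],"delta_rot":[0,0,0],"claw":1},{"offset":[0,0,0],"delta_rot":[0,0,0],"claw":1}]' 12
python3 -c "
from h import *
to(.6337,.0577,.0285)"
```

```text
clock: 5.0
tcp_pos: [0.6341, 0.0557, 0.0439]
orientation: [0.001, 1.567, -0.001]
force: [-0.2, 1.1, -0.5]
width: 0.317
t 5.0 pos [0.6341 0.0557 0.0439] off [ 0.051  0.007 -0.002] rot [-0.001  0.002 -0.   ] w 0.317 F [-0.2  1.1 -0.5] j [ 0.03  0.22  1.4  -0.    1.51  0.04]
```

```bash
python3 -m inch '[{"offset":[0.02,0.003,0],"delta_rot":[0,0,0],"claw":1},{"offset":[0.035,0.003,0],"delta_rot":[0,0,0],"claw":1},{"offset":[0.04,0.003,0],"delta_rot":[0,0,0],"claw":1},{"offset":[0.04,0.003,0],"delta_rot":[0,0,0],"claw":1},{"offset":[0.04,0.003,0],"delta_rot":[0,0,0],"claw":1}]' 12
python3 -c "
from h import *
to(.6337,.0577,.0285)"
```

```text
clock: 5.5
tcp_pos: [0.633, 0.0569, 0.0297]
orientation: [0.0, 1.571, -0.0]
force: [-0.8, 0.2, -0.7]
width: 0.32
t 5.5 pos [0.633  0.0569 0.0297] off [0.004 0.003 0.002] rot [-0. -0.  0.] w 0.32 F [-0.8  0.2 -0.7] j [0.04 0.23 1.42 0.   1.49 0.04]
```

```bash
python3 -m inch '[{"offset":[0.005,0,0],"delta_rot":[0,0,0],"claw":1},{"offset":[0.005,0,0],"delta_rot":[0,0,0],"claw":1},{"offset":[0.005,0,0],"delta_rot":[0,0,0],"claw":1}]' 12
python3 -c "
from h import *
to(.6337,.0577,.0277)
cv2.imwrite('pics/s4.png',manip.get_image('side')[160:260,210:330,::-1].repeat(6,0).repeat(6,1))"
```

```text
clock: 5.8
tcp_pos: [0.633, 0.0569, 0.0282]
orientation: [0.0, 1.571, -0.0]
force: [0.4, -0.6, -0.2]
width: 0.315
t 5.8 pos [0.633  0.0569 0.0282] off [0.002 0.003 0.002] rot [-0. -0. -0.] w 0.315 F [ 0.4 -0.6 -0.2] j [0.04 0.23 1.42 0.   1.49 0.04]
```

View pics/s4.png

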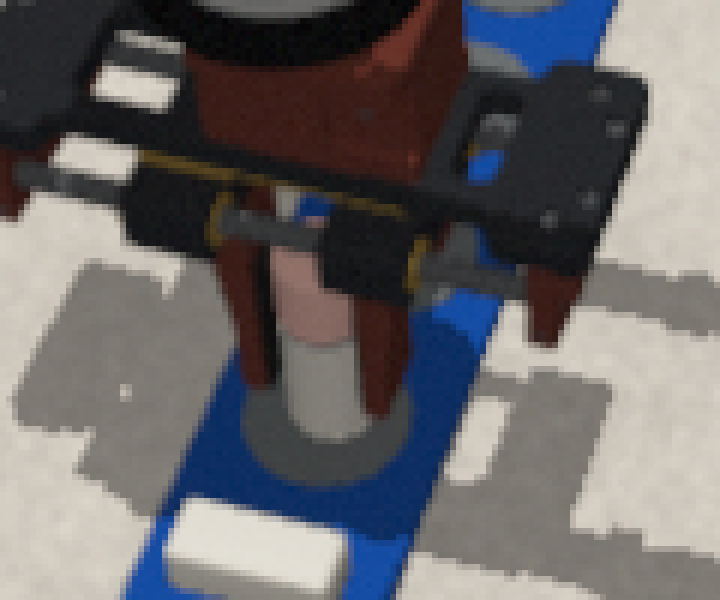

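```bash
python3 -m inch '[{"offset":[0.001,0,0],"delta_rot":[0,0,0],"claw":0},{"offset":[0.001,0,0],"delta_rot":[0,0,0],"claw":0},{"offset":[0.001,0,0],"delta_rot":[0,0,0],"claw":-0.2},{"offset":[-0.1,0,0],"delta_rot":[0,0,0],"claw":-0.4},{"offset":[-0.25,0,0],"delta_rot":[0,0,0],"claw":-0.6},{"offset":[-0.39,0,0],"delta_rot":[0,0,0],"claw":-1},{"offset":[-0.39,-0.05,-0.08],"delta_rot":[0,0,0],"claw":-1},{"offset":[-0.39,-0.15,-0.2],"delta_rot":[0,0,0],"claw":-1}]' 12
python3 -c "
from h import *
to(.4459,-.055,.15)
cv2.imwrite('pics/s5.png',manip.get_image('side')[100:300,180:420,::-1].repeat(3,0).repeat(3,1))"
```

```text
clock: 6.65
tcp_pos: [0.5742, 0.0127, 0.1474]
orientation: [-0.001, 1.566, 0.002]
force: [-0.3, -0.5, 0.3]
width: 0.985
t 6.65 pos [0.5742 0.0127 0.1474] off [-0.011 -0.225 -0.428] rot [ 0.001  0.003 -0.   ] w 0.985 F [-0.3 -0.5  0.3] j [-0.04  0.02  1.44  0.    1.68 -0.04]
```

View pics/s5.png

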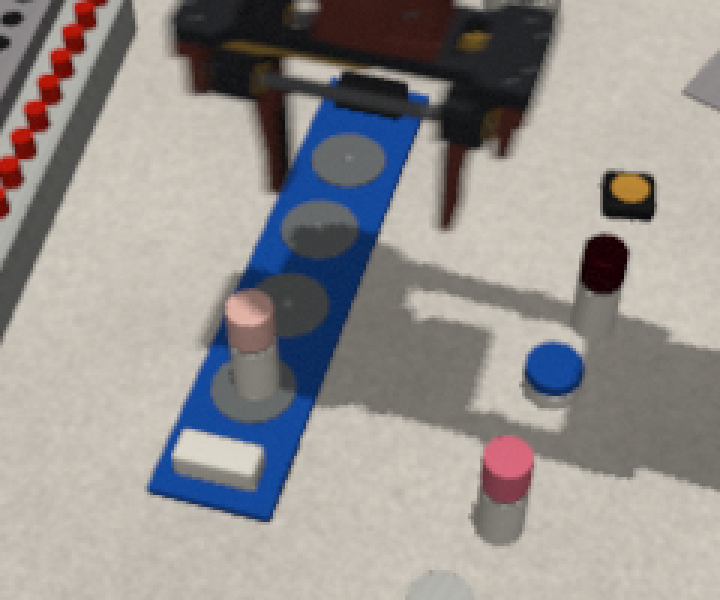

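Pale stands upright on mark a. Next is wine, to go on mark d.

```bash
python3 -m inch '[{"offset":[0,-0.05,-0.12],"delta_rot":[0,0,0],"claw":-1},{"offset":[0,-0.13,-0.25],"delta_rot":[0,0,0],"claw":-1},{"offset":[0,-0.2,-0.37],"delta_rot":[0,0,0],"claw":-1},{"offset":[0,-0.226,-0.422],"delta_rot":[0,0,0],"claw":-1},{"offset":[0,-0.226,-0.422],"delta_rot":[0,0,0],"claw":-1},{"offset":[0,-0.226,-0.422],"delta_rot":[0,0,0],"claw":-1}]' 12
python3 -c "
from h import *
to(.4475,-.055,.018)
ci=manip.camera_info('wrist'); im=manip.get_image('wrist'); cv2.imwrite('pics/w6.png',im[:,:,::-1])
print(proj('wrist',[.4475,-.055,.072],ci),proj('wrist',[.4615,-.055,.072],ci))
"
```

```text
clock: 7.3
tcp_pos: [0.4468, -0.0558, 0.1457]
orientation: [0.001, 1.569, -0.001]
force: [-0.4, 0.6, -0.2]
width: 1.0
t 7.3 pos [ 0.4468 -0.0558  0.1457] off [0.426 0.003 0.002] rot [-0.001  0.001 -0.   ] w 1.0 F [-0.4  0.6 -0.2] j [-0.2  -0.32  1.75  0.    1.71 -0.2 ]
[312.38685153 210.21962395] [332.15983083 210.18610453]
```

View pics/w6.png

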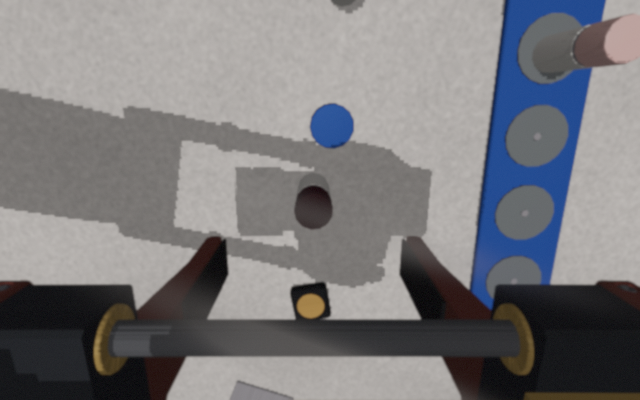

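```bash
python3 -m inch '[{"offset":[0.1,0.001,0.002],"delta_rot":[0,0,0],"claw":-1},{"offset":[0.25,0.001,0.002],"delta_rot":[0,0,0],"claw":-1},{"offset":[0.36,0.001,0.002],"delta_rot":[0,0,0],"claw":-1},{"offset":[0.41,0.001,0.002],"delta_rot":[0,0,0],"claw":-1},{"offset":[0.425,0.001,0.002],"delta_rot":[0,0,0],"claw":-1},{"offset":[0.425,0.001,0.002],"delta_rot":[0,0,0],"claw":0},{"offset":[0.425,0.001,0.002],"delta_rot":[0,0,0],"claw":0.2},{"offset":[0.425,0.001,0.002],"delta_rot":[0,0,0],"claw":0.3}]' 12
python3 -m inch '[{"offset":[0,0,0],"delta_rot":[0,0,0],"claw":1},{"offset":[0,0,0],"delta_rot":[0,0,0],"claw":1},{"offset":[0,0,0],"delta_rot":[0,0,0],"claw":1},{"offset":[0,0,0],"delta_rot":[0,0,0],"claw":1},{"offset":[0,0,0],"delta_rot":[0,0,0],"claw":1}]' 12
python3 -c "
from h import *
to(.6378,-.1463,.13)"
```

```text
clock: 8.15
tcp_pos: [0.4483, -0.0557, 0.0197]
orientation: [-0.0, 1.568, -0.001]
force: [-0.3, -0.8, -0.6]
width: 0.765
clock: 8.65
tcp_pos: [0.4469, -0.0555, 0.0177]
orientation: [0.0, 1.571, -0.0]
force: [-0.2, 0.1, 0.5]
width: 0.314
t 8.65 pos [ 0.4469 -0.0555  0.0177] off [-0.374 -0.302  0.636] rot [-0. -0. -0.] w 0.314 F [-0.2  0.1  0.5] j [-0.2  -0.27  1.93  0.    1.48 -0.2 ]
```

```bash
python3 -m inch '[{"offset":[-0.08,0,0],"delta_rot":[0,0,0],"claw":1},{"offset":[-0.22,0,0],"delta_rot":[0,0,0],"claw":1},{"offset":[-0.36,-0.02,0.04],"delta_rot":[0,0,0],"claw":1},{"offset":[-0.374,-0.08,0.16],"delta_rot":[0,0,0],"claw":1},{"offset":[-0.374,-0.15,0.3],"delta_rot":[0,0,0],"claw":1},{"offset":[-0.374,-0.22,0.44],"delta_rot":[0,0,0],"claw":1},{"offset":[-0.374,-0.28,0.57],"delta_rot":[0,0,0],"claw":1},{"offset":[-0.374,-0.302,0.636],"delta_rot":[0,0,0],"claw":1}]' 12
python3 -m inch '[{"offset":[0,0,0],"delta_rot":[0,0,0],"claw":1},{"offset":[0.1,0,0],"delta_rot":[0,0,0],"claw":1},{"offset":[0.2,0,0],"delta_rot":[0,0,0],"claw":1},{"offset":[0.28,0,0],"delta_rot":[0,0,0],"claw":1},{"offset":[0.31,0,0],"delta_rot":[0,0,0],"claw":1},{"offset":[0.325,0,0],"delta_rot":[0,0,0],"claw":1},{"offset":[0.325,0,0],"delta_rot":[0,0,0],"claw":1},{"offset":[0.325,0,0],"delta_rot":[0,0,0],"claw":1}]' 12
python3 -c "
from h import *
to(.6378,-.1463,.0282)
cv2.imwrite('pics/s7.png',manip.get_image('side')[100:200,230:350,::-1].repeat(6,0).repeat(6,1))"
```

```text
clock: 9.45
tcp_pos: [0.6396, -0.1479, 0.1282]
orientation: [0.001, 1.572, -0.001]
force: [-0.2, 0.8, -0.8]
width: 0.312
clock: 10.25
tcp_pos: [0.6385, -0.1464, 0.0344]
orientation: [-0.0, 1.568, -0.001]
force: [-0.1, 0.2, -0.2]
width: 0.318
t 10.25 pos [ 0.6385 -0.1464  0.0344] off [ 0.021  0.    -0.002] rot [-0.     0.002  0.   ] w 0.318 F [-0.1  0.2 -0.2] j [-0.28  0.28  1.36  0.    1.51 -0.28]
```

View pics/s7.png

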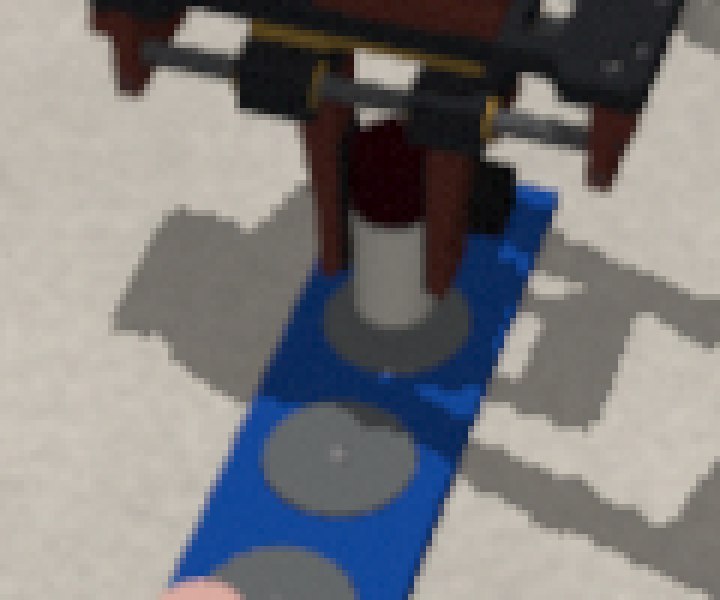

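```bash
python3 -m inch '[{"offset":[0.008,0,0],"delta_rot":[0,0,0],"claw":1},{"offset":[0.013,0,0],"delta_rot":[0,0,0],"claw":1},{"offset":[0.013,0,0],"delta_rot":[0,0,0],"claw":1},{"offset":[0.013,0,0],"delta_rot":[0,0,0],"claw":1}]' 12
python3 -c "
from h import *
to(.6378,-.1463,.0282)"
```

```text
clock: 10.7
tcp_pos: [0.6377, -0.1462, 0.0285]
orientation: [0.0, 1.571, -0.0]
force: [0.3, 0.8, 0.0]
width: 0.319
t 10.7 pos [ 0.6377 -0.1462  0.0285] off [ 0.001 -0.     0.   ] rot [-0. -0. -0.] w 0.319 F [0.3 0.8 0. ] j [-0.28  0.28  1.36  0.    1.5  -0.28]
```

```bash
python3 -m inch '[{"offset":[0.001,0,0],"delta_rot":[0,0,0],"claw":0},{"offset":[0.001,0,0],"delta_rot":[0,0,0],"claw":0},{"offset":[0.001,0,0],"delta_rot":[0,0,0],"claw":-0.2},{"offset":[-0.1,0,0],"delta_rot":[0,0,0],"claw":-0.4},{"offset":[-0.25,0,0],"delta_rot":[0,0,0],"claw":-0.6},{"offset":[-0.4,0,0],"delta_rot":[0,0,0],"claw":-1},{"offset":[-0.4,0.08,-0.08],"delta_rot":[0,0,0],"claw":-1},{"offset":[-0.4,0.2,-0.16],"delta_rot":[0,0,0],"claw":-1}]' 12
python3 -c "
from h import *
to(.4697,.1037,.148)
cv2.imwrite('pics/s8.png',manip.get_image('side')[100:300,180:420,::-1].repeat(3,0).repeat(3,1))"
```

```text
clock: 11.5
tcp_pos: [0.5905, -0.0873, 0.1511]
orientation: [0.001, 1.566, -0.004]
force: [-0.4, 0.4, -0.4]
width: 0.983
t 11.5 pos [ 0.5905 -0.0873  0.1511] off [ 0.008  0.635 -0.405] rot [-0.002  0.003  0.001] w 0.983 F [-0.4  0.4 -0.4] j [-0.2   0.08  1.37 -0.    1.69 -0.2 ]
```

View pics/s8.png

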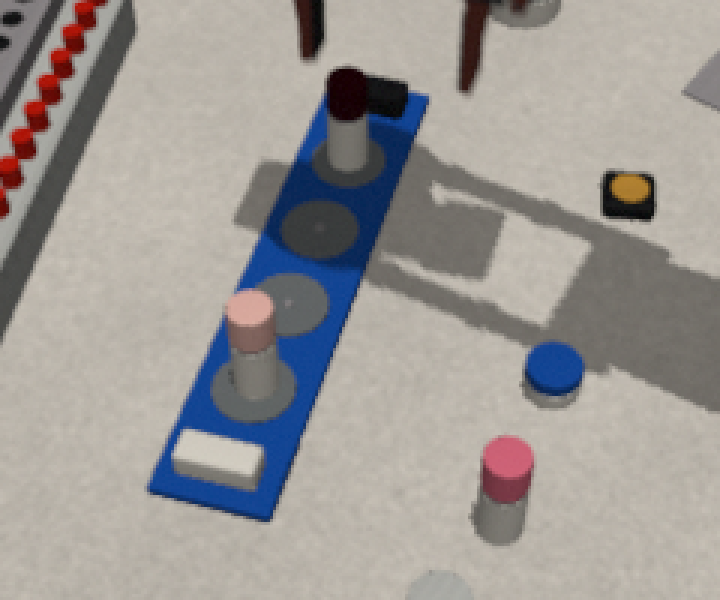

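Wine stands upright on mark d. Next is rose.

```bash
python3 -m inch '[{"offset":[0,0.13,-0.08],"delta_rot":[0,0,0],"claw":-1},{"offset":[0,0.26,-0.16],"delta_rot":[0,0,0],"claw":-1},{"offset":[0,0.39,-0.25],"delta_rot":[0,0,0],"claw":-1},{"offset":[0,0.51,-0.32],"delta_rot":[0,0,0],"claw":-1},{"offset":[0,0.6,-0.38],"delta_rot":[0,0,0],"claw":-1},{"offset":[0,0.633,-0.4],"delta_rot":[0,0,0],"claw":-1},{"offset":[0,0.633,-0.4],"delta_rot":[0,0,0],"claw":-1},{"offset":[0,0.633,-0.4],"delta_rot":[0,0,0],"claw":-1}]' 12
python3 -c "
from h import *
to(.4697,.1037,.018)
ci=manip.camera_info('wrist'); im=manip.get_image('wrist'); cv2.imwrite('pics/w9.png',im[:,:,::-1])
print(proj('wrist',[.4697,.1037,.072],ci))
"
```

```text
clock: 12.35
tcp_pos: [0.4704, 0.1031, 0.1486]
orientation: [0.0, 1.57, -0.001]
force: [0.2, -0.2, 1.1]
width: 1.003
t 12.35 pos [0.4704 0.1031 0.1486] off [ 0.435  0.002 -0.003] rot [-0.  0.  0.] w 1.003 F [ 0.2 -0.2  1.1] j [ 0.15 -0.23  1.67 -0.    1.7   0.15]
[310.55897422 209.11163169]
```

View pics/w9.png

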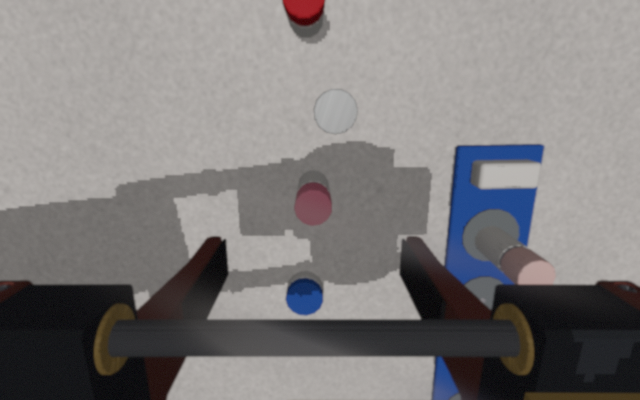

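```bash
python3 -m inch '[{"offset":[0.1,0.004,0.002],"delta_rot":[0,0,0],"claw":-1},{"offset":[0.25,0.004,0.002],"delta_rot":[0,0,0],"claw":-1},{"offset":[0.36,0.004,0.002],"delta_rot":[0,0,0],"claw":-1},{"offset":[0.42,0.004,0.002],"delta_rot":[0,0,0],"claw":-1},{"offset":[0.435,0.004,0.002],"delta_rot":[0,0,0],"claw":-1},{"offset":[0.435,0.004,0.002],"delta_rot":[0,0,0],"claw":0},{"offset":[0.435,0.004,0.002],"delta_rot":[0,0,0],"claw":0.2},{"offset":[0.435,0.004,0.002],"delta_rot":[0,0,0],"claw":0.3}]' 12
python3 -m inch '[{"offset":[0,0,0],"delta_rot":[0,0,0],"claw":1},{"offset":[0,0,0],"delta_rot":[0,0,0],"claw":1},{"offset":[0,0,0],"delta_rot":[0,0,0],"claw":1},{"offset":[0,0,0],"delta_rot":[0,0,0],"claw":1},{"offset":[0,0,0],"delta_rot":[0,0,0],"claw":1}]' 12
python3 -c "
from h import *
to(.635,-.0105,.13)"
```

```text
clock: 13.2
tcp_pos: [0.4717, 0.1049, 0.0198]
orientation: [0.001, 1.568, -0.0]
force: [-0.2, -0.3, 0.0]
width: 0.766
clock: 13.7
tcp_pos: [0.4704, 0.105, 0.018]
orientation: [0.0, 1.571, -0.0]
force: [0.4, -0.2, 1.0]
width: 0.315
t 13.7 pos [0.4704 0.105  0.018 ] off [-0.373 -0.385  0.549] rot [-0. -0. -0.] w 0.315 F [ 0.4 -0.2  1. ] j [ 0.15 -0.17  1.85  0.    1.46  0.15]
```

```bash
python3 -m inch '[{"offset":[-0.08,0,0],"delta_rot":[0,0,0],"claw":1},{"offset":[-0.22,0,0],"delta_rot":[0,0,0],"claw":1},{"offset":[-0.36,-0.03,0.04],"delta_rot":[0,0,0],"claw":1},{"offset":[-0.373,-0.11,0.16],"delta_rot":[0,0,0],"claw":1},{"offset":[-0.373,-0.2,0.28],"delta_rot":[0,0,0],"claw":1},{"offset":[-0.373,-0.29,0.4],"delta_rot":[0,0,0],"claw":1},{"offset":[-0.373,-0.36,0.5],"delta_rot":[0,0,0],"claw":1},{"offset":[-0.373,-0.385,0.549],"delta_rot":[0,0,0],"claw":1}]' 12
python3 -m inch '[{"offset":[0,0,0],"delta_rot":[0,0,0],"claw":1},{"offset":[0.1,0,0],"delta_rot":[0,0,0],"claw":1},{"offset":[0.2,0,0],"delta_rot":[0,0,0],"claw":1},{"offset":[0.28,0,0],"delta_rot":[0,0,0],"claw":1},{"offset":[0.31,0,0],"delta_rot":[0,0,0],"claw":1},{"offset":[0.33,0,0],"delta_rot":[0,0,0],"claw":1},{"offset":[0.33,0,0],"delta_rot":[0,0,0],"claw":1},{"offset":[0.33,0,0],"delta_rot":[0,0,0],"claw":1}]' 12
python3 -c "
from h import *
to(.635,-.0105,.0285)"
python3 -m inch '[{"offset":[0,0,0],"delta_rot":[0,0,0],"claw":1},{"offset":[0,0,0],"delta_rot":[0,0,0],"claw":1}]' 12
python3 -c "
from h import *
to(.635,-.0105,.0285)
cv2.imwrite('pics/s10.png',manip.get_image('side')[130:270,210:350,::-1].repeat(4,0).repeat(4,1))"
```

```text
clock: 14.5
tcp_pos: [0.6367, -0.013, 0.1288]
orientation: [0.002, 1.572, -0.003]
force: [-0.5, 0.2, -0.2]
width: 0.316
clock: 15.3
tcp_pos: [0.6358, -0.0105, 0.0327]
orientation: [0.0, 1.568, -0.0]
force: [-0.3, -1.1, -0.7]
width: 0.318
t 15.3 pos [ 0.6358 -0.0105  0.0327] off [ 0.014 -0.    -0.003] rot [-0.     0.002  0.   ] w 0.318 F [-0.3 -1.1 -0.7] j [-0.07  0.23  1.42  0.    1.49 -0.07]
clock: 15.5
tcp_pos: [0.6357, -0.0107, 0.0322]
orientation: [0.0, 1.569, -0.001]
force: [-0.2, 0.5, -0.8]
width: 0.314
t 15.5 pos [ 0.6357 -0.0107  0.0322] off [ 0.012  0.001 -0.002] rot [-0.     0.001  0.   ] w 0.314 F [-0.2  0.5 -0.8] j [-0.07  0.23  1.42 -0.    1.49 -0.07]
```

View pics/s10.png

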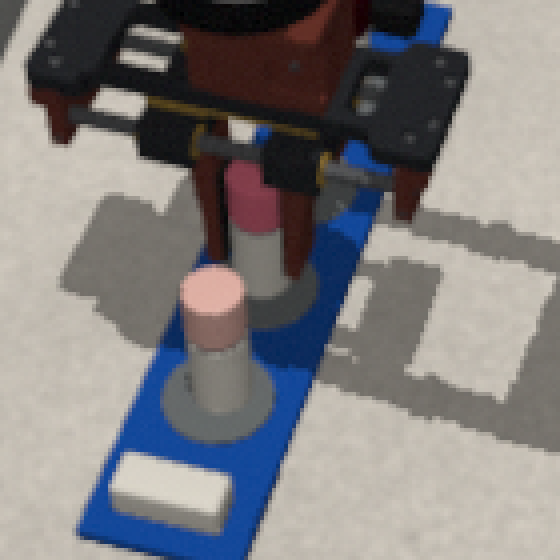

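```bash
python3 -m inch '[{"offset":[0.006,0,-0.001],"delta_rot":[0,0,0],"claw":1},{"offset":[0.01,0,-0.001],"delta_rot":[0,0,0],"claw":1},{"offset":[0.01,0,-0.001],"delta_rot":[0,0,0],"claw":1},{"offset":[0.01,0,-0.001],"delta_rot":[0,0,0],"claw":1}]' 12
python3 -c "
from h import *
to(.635,-.0105,.0284)"
```

```text
clock: 15.95
tcp_pos: [0.6348, -0.0107, 0.0281]
orientation: [0.0, 1.571, -0.0]
force: [-0.8, -0.1, 1.1]
width: 0.32
t 15.95 pos [ 0.6348 -0.0107  0.0281] off [-0.001  0.001  0.001] rot [-0.  0.  0.] w 0.32 F [-0.8 -0.1  1.1] j [-0.07  0.23  1.42 -0.    1.49 -0.07]
```

```bash
python3 -m inch '[{"offset":[0.001,0,0],"delta_rot":[0,0,0],"claw":0},{"offset":[0.001,0,0],"delta_rot":[0,0,0],"claw":0},{"offset":[0.001,0,0],"delta_rot":[0,0,0],"claw":-0.2},{"offset":[-0.1,0,0],"delta_rot":[0,0,0],"claw":-0.4},{"offset":[-0.25,0,0],"delta_rot":[0,0,0],"claw":-0.6},{"offset":[-0.4,0,0],"delta_rot":[0,0,0],"claw":-1},{"offset":[-0.4,0.05,-0.1],"delta_rot":[0,0,0],"claw":-1},{"offset":[-0.4,0.15,-0.2],"delta_rot":[0,0,0],"claw":-1}]' 12
python3 -m inch '[{"offset":[0,0.11,-0.06],"delta_rot":[0,0,0],"claw":-1},{"offset":[0,0.24,-0.13],"delta_rot":[0,0,0],"claw":-1},{"offset":[0,0.38,-0.2],"delta_rot":[0,0,0],"claw":-1},{"offset":[0,0.51,-0.27],"delta_rot":[0,0,0],"claw":-1},{"offset":[0,0.62,-0.33],"delta_rot":[0,0,0],"claw":-1},{"offset":[0,0.685,-0.366],"delta_rot":[0,0,0],"claw":-1},{"offset":[0,0.685,-0.366],"delta_rot":[0,0,0],"claw":-1},{"offset":[0,0.685,-0.366],"delta_rot":[0,0,0],"claw":-1}]' 12
python3 -c "
from h import *
to(.465,.24,.018)
cv2.imwrite('pics/s11.png',manip.get_image('side')[100:300,180:420,::-1].repeat(3,0).repeat(3,1))
ci=manip.camera_info('wrist'); im=manip.get_image('wrist'); cv2.imwrite('pics/w11.png',im[:,:,::-1])
print(proj('wrist',[.465,.24,.072],ci))
"
```

```text
clock: 16.75
tcp_pos: [0.5756, 0.0333, 0.1502]
orientation: [0.002, 1.567, -0.003]
force: [-0.1, 0.6, 0.1]
width: 0.988
clock: 17.55
tcp_pos: [0.4652, 0.2399, 0.148]
orientation: [-0.001, 1.57, 0.0]
force: [0.8, 0.4, 0.0]
width: 1.001
t 17.55 pos [0.4652 0.2399 0.148 ] off [ 0.433  0.    -0.001] rot [0. 0. 0.] w 1.001 F [0.8 0.4 0. ] j [ 0.41 -0.12  1.57 -0.    1.69  0.41]
[310.8880176  209.34833338]
```

View pics/w11.png

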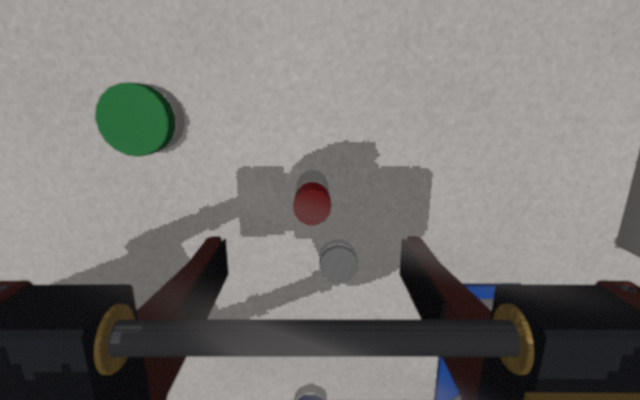

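View pics/s11.png

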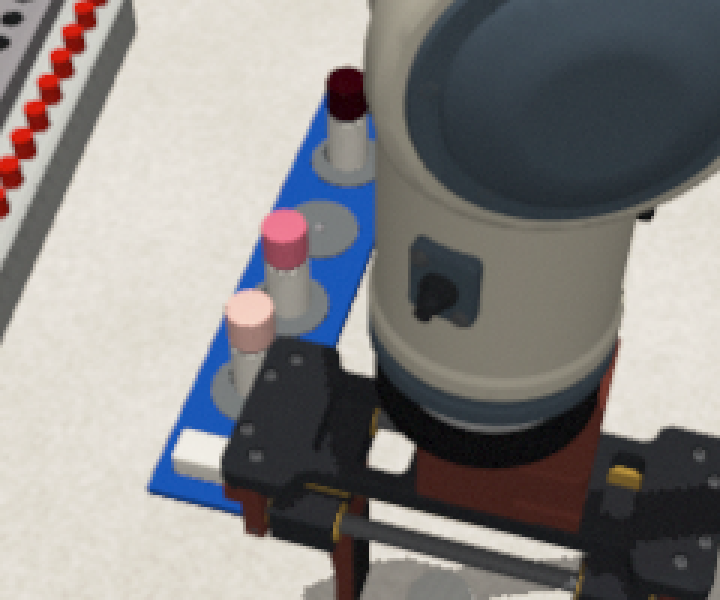

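Rose stands upright on mark b, and pale and wine haven't moved. In the wrist view the red cap is at (312,207), within 2 px of the prediction, so I'll grasp it.

```bash
python3 -m inch '[{"offset":[0.1,0.004,0.002],"delta_rot":[0,0,0],"claw":-1},{"offset":[0.25,0.004,0.002],"delta_rot":[0,0,0],"claw":-1},{"offset":[0.36,0.004,0.002],"delta_rot":[0,0,0],"claw":-1},{"offset":[0.42,0.004,0.002],"delta_rot":[0,0,0],"claw":-1},{"offset":[0.433,0.004,0.002],"delta_rot":[0,0,0],"claw":-1},{"offset":[0.433,0.004,0.002],"delta_rot":[0,0,0],"claw":0},{"offset":[0.433,0.004,0.002],"delta_rot":[0,0,0],"claw":0.2},{"offset":[0.433,0.004,0.002],"delta_rot":[0,0,0],"claw":0.3}]' 12
python3 -m inch '[{"offset":[0,0,0],"delta_rot":[0,0,0],"claw":1},{"offset":[0,0,0],"delta_rot":[0,0,0],"claw":1},{"offset":[0,0,0],"delta_rot":[0,0,0],"claw":1},{"offset":[0,0,0],"delta_rot":[0,0,0],"claw":1},{"offset":[0,0,0],"delta_rot":[0,0,0],"claw":1}]' 12
python3 -c "
from h import *
to(.6364,-.0783,.145)"
```

```text
clock: 18.45
tcp_pos: [0.4669, 0.2414, 0.0199]
orientation: [0.002, 1.568, 0.0]
force: [0.2, 1.3, 0.8]
width: 0.764
clock: 18.95
tcp_pos: [0.4657, 0.2412, 0.0181]
orientation: [0.0, 1.571, -0.0]
force: [1.1, -0.1, 0.5]
width: 0.32
t 18.95 pos [0.4657 0.2412 0.0181] off [-0.423 -1.065  0.57 ] rot [-0. -0. -0.] w 0.32 F [ 1.1 -0.1  0.5] j [ 0.41 -0.05  1.74  0.    1.45  0.41]
```

```bash
python3 -m inch '[{"offset":[-0.08,0,0],"delta_rot":[0,0,0],"claw":1},{"offset":[-0.22,0,0],"delta_rot":[0,0,0],"claw":1},{"offset":[-0.36,-0.05,0],"delta_rot":[0,0,0],"claw":1},{"offset":[-0.423,-0.16,0.03],"delta_rot":[0,0,0],"claw":1},{"offset":[-0.423,-0.29,0.07],"delta_rot":[0,0,0],"claw":1},{"offset":[-0.423,-0.42,0.12],"delta_rot":[0,0,0],"claw":1},{"offset":[-0.423,-0.55,0.17],"delta_rot":[0,0,0],"claw":1},{"offset":[-0.423,-0.67,0.22],"delta_rot":[0,0,0],"claw":1}]' 12
python3 -c "
from h import *
to(.6364,-.0783,.145)"
```

```text
clock: 19.75
tcp_pos: [0.5319, 0.0384, 0.145]
orientation: [0.0, 1.57, -0.001]
force: [0.3, 0.6, -0.2]
width: 0.32
t 19.75 pos [0.5319 0.0384 0.145 ] off [ 0.    -0.389  0.348] rot [-0.  0.  0.] w 0.32 F [ 0.3  0.6 -0.2] j [ 0.01 -0.09  1.55 -0.    1.68  0.01]
```

```bash
python3 -m inch '[{"offset":[0,-0.1,0.08],"delta_rot":[0,0,0],"claw":1},{"offset":[0,-0.2,0.17],"delta_rot":[0,0,0],"claw":1},{"offset":[0,-0.3,0.26],"delta_rot":[0,0,0],"claw":1},{"offset":[0,-0.37,0.325],"delta_rot":[0,0,0],"claw":1},{"offset":[0,-0.395,0.349],"delta_rot":[0,0,0],"claw":1},{"offset":[0,-0.395,0.349],"delta_rot":[0,0,0],"claw":1},{"offset":[0,-0.395,0.349],"delta_rot":[0,0,0],"claw":1}]' 12
python3 -m inch '[{"offset":[0.06,0,0],"delta_rot":[0,0,0],"claw":1},{"offset":[0.16,0,0],"delta_rot":[0,0,0],"claw":1},{"offset":[0.26,0,0],"delta_rot":[0,0,0],"claw":1},{"offset":[0.33,0,0],"delta_rot":[0,0,0],"claw":1},{"offset":[0.36,0,0],"delta_rot":[0,0,0],"claw":1},{"offset":[0.37,0,0],"delta_rot":[0,0,0],"claw":1},{"offset":[0.37,0,0],"delta_rot":[0,0,0],"claw":1},{"offset":[0.37,0,0],"delta_rot":[0,0,0],"claw":1}]' 12
python3 -c "
from h import *
to(.6364,-.0783,.0285)
cv2.imwrite('pics/s12.png',manip.get_image('side')[100:240,210:350,::-1].repeat(4,0).repeat(4,1))"
```

```text
clock: 20.45
tcp_pos: [0.6358, -0.0775, 0.1448]
orientation: [0.001, 1.572, 0.0]
force: [-0.1, 0.0, -0.5]
width: 0.317
clock: 21.25
tcp_pos: [0.6371, -0.0783, 0.0359]
orientation: [-0.0, 1.568, -0.0]
force: [0.2, -0.3, 0.1]
width: 0.314
t 21.25 pos [ 0.6371 -0.0783  0.0359] off [ 0.025 -0.    -0.002] rot [-0.     0.002  0.   ] w 0.314 F [ 0.2 -0.3  0.1] j [-0.18  0.24  1.4   0.    1.5  -0.18]
```

View pics/s12.png

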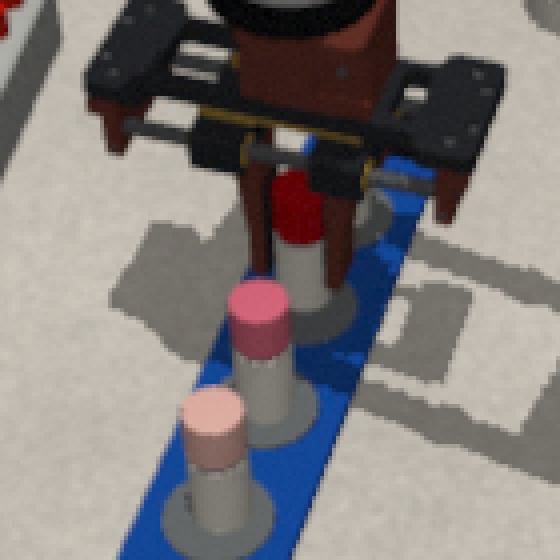

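```bash
python3 -m inch '[{"offset":[0.01,0,0],"delta_rot":[0,0,0],"claw":1},{"offset":[0.018,0,0],"delta_rot":[0,0,0],"claw":1},{"offset":[0.018,0,0],"delta_rot":[0,0,0],"claw":1},{"offset":[0.018,0,0],"delta_rot":[0,0,0],"claw":1}]' 12
python3 -c "
from h import *
to(.6364,-.0783,.0285)"
```

```text
clock: 21.7
tcp_pos: [0.6362, -0.0785, 0.0284]
orientation: [0.001, 1.571, -0.0]
force: [0.4, -0.3, -0.5]
width: 0.316
t 21.7 pos [ 0.6362 -0.0785  0.0284] off [-0.     0.001  0.001] rot [-0. -0. -0.] w 0.316 F [ 0.4 -0.3 -0.5] j [-0.18  0.25  1.4   0.    1.49 -0.18]
```

```bash
python3 -m inch '[{"offset":[0.001,0,0],"delta_rot":[0,0,0],"claw":0},{"offset":[0.001,0,0],"delta_rot":[0,0,0],"claw":0},{"offset":[0.001,0,0],"delta_rot":[0,0,0],"claw":-0.2},{"offset":[-0.1,0,0],"delta_rot":[0,0,0],"claw":-0.4},{"offset":[-0.25,0,0],"delta_rot":[0,0,0],"claw":-0.6},{"offset":[-0.4,0,0],"delta_rot":[0,0,0],"claw":-1},{"offset":[-0.5,0,-0.1],"delta_rot":[0,0,0],"claw":-1},{"offset":[-0.5,0,-0.2],"delta_rot":[0,0,0],"claw":-1}]' 12
python3 -m inch '[{"offset":[0,0,-0.15],"delta_rot":[0,0,0],"claw":-1},{"offset":[0,-0.1,-0.3],"delta_rot":[0,0,0],"claw":-1},{"offset":[0,-0.25,-0.4],"delta_rot":[0,0,0],"claw":-1},{"offset":[0,-0.4,-0.4],"delta_rot":[0,0,0],"claw":-1},{"offset":[0,-0.5,-0.4],"delta_rot":[0,0,0],"claw":-1},{"offset":[0,-0.5,-0.4],"delta_rot":[0,0,0],"claw":-1},{"offset":[0,-0.5,-0.4],"delta_rot":[0,0,0],"claw":-1}]' 12
python3 - <<'E'
from h import *
t=manip.get_image('top')[140:240,240:420,::-1].repeat(4,0).repeat(4,1)
s=manip.get_image('side')[100:280,210:350,::-1].repeat(3,0).repeat(3,1)
cv2.imwrite('pics/t13.png',t);cv2.imwrite('pics/s13.png',s)
for n,p in zip('abcd',[(.6337,.0577),(.635,-.0105),(.6364,-.0783),(.6378,-.1463)]):
    print(n,(proj('side',[*p,.01])-[210,100])*3)
E
```

```text
clock: 22.5
tcp_pos: [0.5779, -0.0788, 0.1849]
orientation: [-0.001, 1.561, -0.002]
force: [-0.2, -0.3, 0.3]
width: 0.987
clock: 23.2
tcp_pos: [0.456, -0.2286, 0.1785]
orientation: [0.002, 1.571, -0.001]
force: [-0.6, 0.2, 0.6]
width: 1.003
a [163.98359886 385.97165361]
b [198.14521334 302.5699435 ]
c [228.86434284 227.19783658]
d [256.99281193 158.22608596]
```

View pics/t13.png

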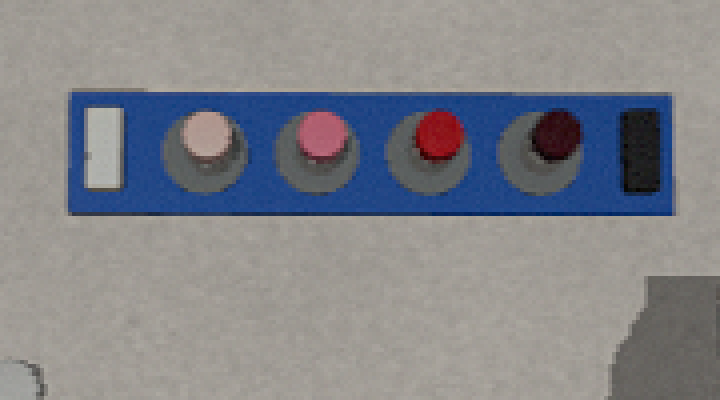

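View pics/s13.png

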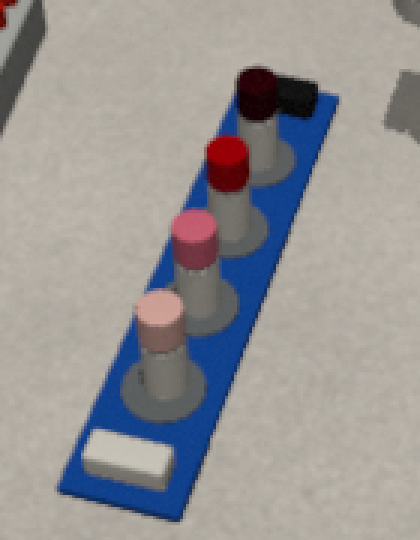

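The top and side views show all four upright and in the right order. I'll check that each foot is centred, then hand in.

Run:
```python
from h import *
for c,m in zip([(207,133),(323,134),(440,134),(557,134)],[(205,152),(317,152),(428,152),(540,152)]):
    f=lambda p:(p[0]/4+239.6,p[1]/4+139.6)
    print((ray('top',f(c),.082)-ray('top',f(m),.01))[:2].round(4))
print(manip.get_obs()['clock']); manip.sign_off()
```

```text
[-0.0002 -0.0035]
[-0.0008 -0.0016]
[-0.0008 -0.0009]
[-0.0008  0.0005]
23.3
the job is handed in; nothing more can be done
```

All four lipsticks now stand upright on their marks in shade order, and I handed the job in at 23.3 s. From the white block to the black block they are pale (mark a), rose (b), red (c) and wine (d).

- **Placement:** in the last top picture, each cap sits at most 3.5 mm from its mark's centre, pale being the furthest off. A foot may be up to 12 mm off and still lie within its mark.
- **Toppling and contact:** no lipstick toppled or slipped in any picture, and the gripper was open and well clear of them at hand-in. Wrist forces I read stayed below about 2 N.
- **Disagreements:** the cameras differed by about 1–3 mm, within or near the stated calibration. The side camera's positions for the cap tops were up to 9 mm off in y. I read those by eye and didn't rely on them. No check failed.

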